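Fit the green filter in the photometer and bring the slide to its notch

ROBOT

A 7-joint arm with a two-finger parallel gripper is mounted at the origin on a cart in front of the work surface, level with it; the furniture and walls round the work are solid. World frame = base frame: x ahead of the robot, y to its left, z up, the work surface at z = 0. Lengths are in m, angles in rad, forces in N, time in s.
With the tool pointing down it reaches from about 0.425 to 0.925 m from the base axis. Payload 6.8 kg.
Tool frame: the origin (TCP) lies on the centre line of the jaws, within the pads' length; the fingertips stand 8 mm ahead of it and the grasp point (between the pads) lies 11 mm behind it (bot.tips_ahead is the distance from the TCP to the fingertips, in m); z points along the fingers, y is the line along which they close (so a half turn about z gives the same grasp; the last joint's range is limited). The gripper opens to 85 mm and grips with 20 to 120 N. Pads are 22 mm wide; open, the fingers measure 114 mm over their backs; the gripper's body (76 mm by 85 mm) begins 54 mm behind the grasp point. The pads swing forward as they close: fully open they stand 13 mm farther back than shut.
Start: joints at [-1.412, 0.477, 0.022, 1.555, -0.011, 1.109, -0.083], TCP at [0.178, 0.651, 0.209] pointing down, gripper open.
Joint ranges: [-2.96, 2.96], [-0.34, 2.1], [-1.41, 1.46], [0.24, 2.44], [-1.37, 4.51], [0.17, 1.92], [-2.96, 2.96]. Speed limits (rad/s): [2.39, 2.39, 3.14, 3.14, 3.14, 3.14, 3.14].

INTERFACE

Orientations are given as a unit quaternion [w, x, y, z].
In Python, from station import bot gives the robot as it stands.
- The arm moves only by the tool send_rows, never from a script. Its argument "deltas" is text: rows parted by semicolons, each of 4 numbers parted by spaces: the shift along the tool's x, y, z in m, then the turn about the tool's z in degrees. In form: x y z spin; .... A call has 1 to 5 rows; each row is the pose to reach, as a shift and turn from the pose commanded when the call began, along the tool's axes at that moment; what a row does not reach only later rows make up. A row lasts 1/10 s, in which the tool goes at most 50 mm and 8.59 degrees, less where a joint would pass 70% of its speed; a pose out of reach is approached as far as the arm can. A call with a gripper value outside its range is refused whole. "claw" is the opening, from 0 (shut) to 1 (fully open), set as the call begins (left out, the last holds). The fingers move at their own pace and stop on an object; "force" is the grip in N (left out, the last holds). Time passes only in rows, so rows that repeat a pose let the fingers close. It gives the time, the measured TCP pose, the force, the opening and the grip force at its end, in the units of the state.
- bot.get_obs(): the state, without advancing time (a new reading comes with each control period).
- bot.read_camera(name): name is "scene" or "top" or "wrist"; returns a dict with "img" (400x640x3 uint8, red, green, blue), "depth" (400x640 float32, m along the optical axis (not along the pixel's ray), 0 where there is no reading), "fx", "fy", "cx", "cy" (pixels), "camera_from_world" (4x4, takes a point from world to camera coordinates). Camera axes: x right, y up, looking along -z (the intrinsics and any distortion apply to the point x, -y, -z); pixel columns grow to the right and rows downward; lengths in m; the calibration is good to about 2 mm. A picture is of the moment at which its call begins.
- bot.hand_in(): hands the job in; it is judged then, once.
Trained networks look in a picture, given as the dict that the camera call returned (one of the last four; its "shot" number tells which), for a name from the list of things; names that differ only in an ending like _2 or _b are one class to them, and where a whole thing is asked for, a point or a joint stands for the part that bears it (a point fixed in the world has none). Each returns a list of dicts, best first, with "confidence" (0 to 1); they miss things now and then, are a little off and sometimes report something else, mostly with a low value. They report only what shows in the picture. A call takes as long as a camera call. They do not tell look-alikes from the thing itself.
- bot.masks_of(picture, query): "mask" (400x640 bool, what is visible of it).
- bot.landmark_of(picture, query): "xyz" ([x, y, z] in m, in world coordinates, good to about 4 mm: a listed point, or the origin of a listed thing).
The state is a dict: "t": time; "q": joint angles; "joint_vel": joint speeds; "joint_torque": joint torques, N m; "eef_pos": TCP position; "tool_rot": TCP orientation; "contact_force": force on the tool from outside, world axes, zero at the start; "torque": the same for the moment, N m; "gripper_width": opening from 0.0 (shut) to 1.0 (fully open); "grasp_force": force on a finger pad.
Only numpy, scipy, OpenCV 4.12 (cv2) and the standard library are available. Lean on these libraries where they do the work, as an engineer would, in place of code of your own. Each camera call takes 0.05 s, during which the arm holds its last target. There are 200 camera calls.

TASK

Take the green filter frame out of the stand and push it down into the slot of the photometer's filter slide until it is fully home. Then take the slide's black finger grip and slide it towards the lamp and detector until its ball clicks into the notch, without running past the notch (beyond it unfiltered light reaches the detector), and finish there still holding the grip so that the slide stays put for the reading. Leave the other two filters in the stand and do not knock over the dropper bottles.

Things in the scene. Friction and masses are not known exactly. Their poses are not given: they have to be found in the camera images.
- photometer: bench photometer, fixed; aluminium base plate 215 mm (x) by 290 mm (y). Origin under its middle on the table; x away from the operator, y along the rail at x = 0, z up. A low control panel (32 mm high) lies at x -94 to -54, y -105 to +25 mm; a low power module (37 mm high) at x +50 to +106, y -135 to -5 mm
- light_path (a point): where the light beam crosses the rail, 75 mm along photometer y from its origin, 56 mm above the table, between the white lamp house (98 mm high, 32 to 110 mm behind the rail) and the white detector house (76 mm high, 32 to 94 mm in front, a red-capped tube standing in it up to 116 mm). Both houses are 74 mm wide along y
- filter_slide (a joint): travel of the dark steel filter slide along its rail, m: 0 at the loading stop, growing along photometer +y, 0.120 at the far stop; 0.090 at the notch. Stays where it is left (1 N friction). A sprung 12 mm ball on it runs on a strip with one 9 mm wide notch: within 4.5 mm of the notch it draws the slide to the notch's middle with up to 5 N; pushing on past takes 8 N or more
- slot_seat (a point): point on the filter slide (moves with it): where the centre of a filter frame lies when the frame is fully home, upright in the slot; z = 65 mm above the table. Axes as the photometer's. The slot is open upwards: 10 mm wide in x, 52 mm long in y, its floor 39 mm below this point, its mouth 3 mm below this point with flared edges; the frame's bottom edge goes in.
- grip_center (a point): middle of the slide's black finger grip (in the rules: filter_slide_c14), an upright plate 12 mm thick (x), 24 mm wide (y), reaching 20 mm below to 14 mm above this point; this point is 76 mm above the table and 70 mm from slot_seat towards -y. Moves with the slide. Axes as the photometer's.
- notch_mark (a point): the notch in the top of the index strip, 24.5 mm in front of the rail's middle, beside a short red line on the base plate; 22 mm above the table. The brass ball plunger on the slide, in front of the foot of the finger grip, comes over it when the slide is at the notch.
- filter_stand: grey slotted stand, fixed, 60 mm (x) by 200 mm (y), 24 mm high, origin under its middle, with three slots in a row along its y, at -60, 0 and +60 mm; a frame stands 18 mm deep in a slot, its bottom 6 mm above the table
- green_filter_center (a point): centre, half-way up, of the black filter frame with the green window and green finger tab. The frame is a slab 8 mm thick (x), 50 mm wide (y), 52 mm high, with a tab on top 24 mm wide (y), 26 mm high and 8 mm thick; 78 mm high over all, so this point is 39 mm above its bottom edge and 39 mm below the top of the tab. z up. 45 g. Either way round fits.
- orange_filter_center (a point): the same point of a like frame with an orange window and tab
- blue_filter_center (a point): the same point of a like frame with a blue window and tab
- dropper_1: brown dropper bottle, blue-banded label, 33 mm across, 102 mm high, origin under its middle
- dropper_2: brown dropper bottle, red-banded label, 33 mm across, 102 mm high, origin under its middle
Mind the look-alikes: they are no part of the job. There is more than one size of the filter_stand; the job needs the larger.

How it is judged:
By the outcome, as a careful person would: the job done as asked, in the order asked, and still so for the second after the job is handed in, while the arm keeps its last pose, push and grip.
It also fails if it takes over 54 s, if anything falls off the work surface, if the arm or the gripper's body presses on something with over 40 N, if the wrist force passes 120 N, or if a joint passes its speed limit or range.

## Working session

There is one attempt and no reset: what is moved stays moved. The work goes in short steps, Python scripts to look and compute and a tool call to move; the robot and the scene stay as the last step left them, time stands still between calls to the robot, and variables do not carry over. Pictures are saved under pics/ and viewed, at most 10 in all, crops included, and the job is handed in when it is done.

Besides the shell and the picture viewer there is one more tool, called after "Request:" by a JSON object that holds its "fn" and its "kwargs", one argument or row to a line. send_rows: Moves the arm, as the interface text tells. Its arguments: {"type":"object","properties":{"deltas":{"type":"string"},"claw":{"type":"number"},"force":{"type":"number"}},"required":["deltas"]}

```bash
mkdir -p pics
cat > h.py <<'E'
import numpy as np, cv2
from station import bot
def snap(n,f=None):
    p=bot.read_camera(n)
    if f: cv2.imwrite('pics/'+f,p['img'][:,:,::-1])
    return p
def px(p,X):
    c=p['camera_from_world']@np.r_[X,1]; return np.array([p['cx']+p['fx']*c[0]/-c[2], p['cy']+p['fy']*-c[1]/-c[2]])
def world(p,u,v,d=None):
    if d is None: d=p['depth'][int(v),int(u)]
    c=np.array([(u-p['cx'])/p['fx']*d, -(v-p['cy'])/p['fy']*d, -d,1])
    return (np.linalg.inv(p['camera_from_world'])@c)[:3]
E
python3 - <<'E'
from h import *
print(bot.get_obs())
for n in ('scene','top'):
    p=snap(n,n+'0.png')
    print(n,p['fx'],np.linalg.inv(p['camera_from_world'])[:3].round(3).tolist())
    for q in ['photometer','light_path','slot_seat','grip_center','notch_mark','filter_stand','green_filter_center','orange_filter_center','blue_filter_center','dropper_1']:
        for r in bot.landmark_of(p,q)[:4]:
            print(q,round(r['confidence'],2),np.round(r['xyz'],3),px(p,r['xyz']).round())
E
```

```text
{'t': 0.0, 'q': array([-1.41210693,  0.47779691,  0.02236614,  1.55645986, -0.01148704,
        1.10928736, -0.0831138 ]), 'joint_vel': array([ 0.00065176,  0.00131777, -0.00047235,  0.00242198,  0.00188192,
        0.00220228,  0.00104678]), 'joint_torque': array([ 2.31746035e-04, -5.96459627e+01,  1.60786137e+00, -2.81205279e+01,
        1.24062863e-02,  9.34906479e-03,  2.99919475e-05]), 'eef_pos': array([0.17782489, 0.65049982, 0.20812486]), 'tool_rot': array([-4.18644844e-05,  1.33004326e-01,  9.91115038e-01, -9.10505836e-04]), 'contact_force': array([0.10697338, 0.51908525, 0.35325767]), 'torque': array([-0.04292366, -0.01037931, -0.03733554]), 'grasp_force': 0.0, 'gripper_width': 0.9954444609619436}
scene 488.8185239593432 [[0.519, 0.652, -0.552, -0.012], [-0.855, 0.402, -0.329, -0.4], [0.007, 0.643, 0.766, 0.852]]
photometer 0.98 [ 0.456  0.105 -0.002] [231. 216.]
light_path 0.78 [0.447 0.18  0.056] [198. 188.]
light_path 0.74 [ 0.554 -0.324  0.048] [434. 258.]
slot_seat 0.65 [0.453 0.103 0.064] [227. 199.]
grip_center 0.85 [0.461 0.038 0.081] [254. 204.]
notch_mark 0.8 [0.43
[... 670 characters left out ...]
243. 235.]
light_path 0.62 [0.446 0.176 0.057] [207. 236.]
slot_seat 0.87 [0.453 0.106 0.065] [237. 232.]
grip_center 0.97 [0.461 0.042 0.079] [263. 228.]
notch_mark 0.97 [0.429 0.106 0.017] [241. 244.]
notch_mark 0.57 [ 0.723 -0.253  0.003] [381. 130.]
filter_stand 0.69 [ 0.556 -0.261 -0.001] [386. 193.]
filter_stand 0.65 [ 0.364 -0.186 -0.   ] [359. 269.]
green_filter_center 0.44 [ 0.559 -0.199  0.044] [364. 189.]
orange_filter_center 0.67 [ 0.561 -0.262  0.044] [390. 188.]
orange_filter_center 0.48 [ 0.556 -0.26  -0.004] [386. 193.]
blue_filter_center 0.58 [ 0.556 -0.325  0.041] [415. 190.]
dropper_1 0.77 [ 0.723 -0.254  0.001] [381. 130.]
dropper_1 0.55 [ 0.682 -0.18  -0.   ] [353. 146.]
```

Run:
```python
import cv2
a=cv2.imread('pics/scene0.png'); b=cv2.imread('pics/top0.png')
cv2.imwrite('pics/m1.png',cv2.resize(a[120:380,130:510],None,fx=2.05,fy=2.05,interpolation=2))
cv2.imwrite('pics/m2.png',cv2.resize(b[90:330,140:440],None,fx=2.4,fy=2.4,interpolation=2))
```

```text
(no output)
```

View pics/m1.png

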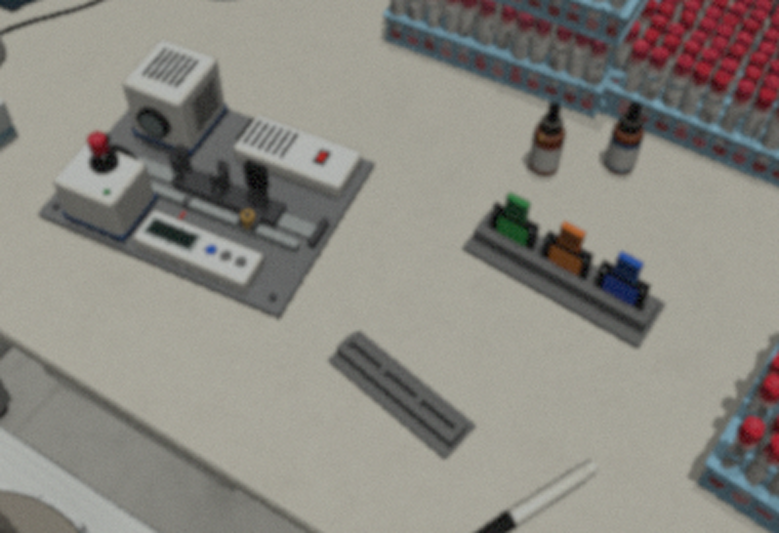

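View pics/m2.png

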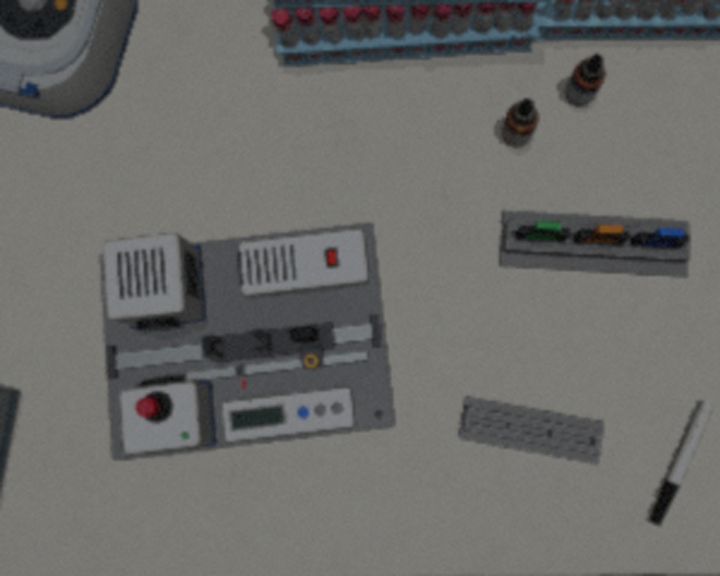

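The scene view (389 px/229 px full image) shows two stands. The small grey one at (324,314) is empty. The larger one at (402,256) holds green (381,228), orange (406,244) and blue (434,257), so it's the stand meant. The photometer is at (231,216), its grip at (254,204), and the droppers are at (395,199) and (431,200). I'll confirm from the wrist camera while passing over.

```bash
cat >> h.py <<'E'
def R_of(q):
    w,x,y,z=q; from scipy.spatial.transform import Rotation as S; return S.from_quat([x,y,z,w]).as_matrix()
def delta(X,yaw=None):
    "shift in tool axes (mm) and spin (deg) to TCP X, tool y at world heading yaw (deg)"
    o=bot.get_obs(); R=R_of(o['tool_rot']); d=R.T@(np.array(X)-o['eef_pos'])
    a=np.degrees(np.arctan2(R[1,1],R[0,1])); s=None if yaw is None else (a-yaw+90)%180-90
    print('t',round(o['t'],2),'pos',o['eef_pos'].round(4),'yaw',round(a,2),'delta mm',(d*1e3).round(1),'spin',s,'F',o['contact_force'].round(1),'g',round(o['gripper_width'],3),round(o['grasp_force'],1))
E
python3 -c "
from h import *
delta((.47,.30,.28),40); delta((.45,.06,.28),7)"
```

```text
t 1.1 pos [0.1779 0.6511 0.2091] yaw 74.71 delta mm [-374.3 -261.7  -70.9] spin 34.713047653734876 F [-0.1  0.5  0.4] g 0.997 0.0
t 1.1 pos [0.1779 0.6511 0.2091] yaw 74.71 delta mm [-418.3 -498.5  -70.9] spin 67.71304765373486 F [-0.1  0.5  0.4] g 0.997 0.0
```

Request:
{"fn": "send_rows", "kwargs": {
  "deltas": "-0.08 -0.02 -0.07 8;-0.16 -0.08 -0.07 16;-0.24 -0.13 -0.07 24;-0.31 -0.19 -0.07 32;-0.36 -0.24 -0.07 40",
  "claw": 0.6
}}

```text
t: 1.6
eef_pos: [0.343, 0.4829, 0.2683]
tool_rot: [0.0, 0.467, 0.884, 0.001]
contact_force: [0.9, -0.3, -0.6]
gripper_width: 0.599
grasp_force: 0.0
```

```bash
python3 -c "
from h import *
delta((.45,.06,.28),7)"
```

```text
t 1.6 pos [0.343  0.4829 0.2683] yaw 34.37 delta mm [-409.4 -150.4  -12.1] spin 27.370111618211865 F [ 0.9 -0.3 -0.6] g 0.599 0.0
```

Request:
{"fn": "send_rows", "kwargs": {
  "deltas": "-0.06 0 -0.012 5;-0.11 0 -0.012 10;-0.16 -0.02 -0.012 15;-0.21 -0.04 -0.012 20;-0.26 -0.065 -0.012 27"
}}

```text
t: 2.1
eef_pos: [0.4329, 0.255, 0.2799]
tool_rot: [0.0, 0.66, 0.752, 0.0]
contact_force: [0.1, 0.3, 0.8]
gripper_width: 0.597
grasp_force: 0.0
```

```bash
python3 -c "
from h import *
delta((.45,.06,.28),7)"
```

```text
t 2.1 pos [0.4329 0.255  0.2799] yaw 7.44 delta mm [-195.6   -8.3   -0.2] spin 0.4428787347882377 F [0.1 0.3 0.8] g 0.597 0.0
```

Request:
{"fn": "send_rows", "kwargs": {
  "deltas": "-0.05 0 0 0;-0.1 -0.003 0 0;-0.15 -0.006 0 0;-0.195 -0.008 0 0;-0.195 -0.008 0 0"
}}

```text
t: 2.6
eef_pos: [0.4507, 0.0562, 0.2802]
tool_rot: [0.0, 0.662, 0.75, 0.0]
contact_force: [0.4, 0.8, -1.1]
gripper_width: 0.596
grasp_force: 0.0
```

Run:
```python
from h import *
delta((.5,-.2,.28),-3)
p=snap('wrist','w1.png'); print(p['fx'],np.linalg.inv(p['camera_from_world'])[:3].round(3).tolist())
for q in ['photometer','light_path','slot_seat','grip_center','notch_mark','green_filter_center']:
    for r in bot.landmark_of(p,q)[:2]: print(q,round(r['confidence'],2),np.round(r['xyz'],4),px(p,r['xyz']).round())
```

```text
t 2.6 pos [0.4507 0.0562 0.2802] yaw 7.13 delta mm [-2.603e+02  1.710e+01  2.000e-01] spin 10.133126668816416 F [ 0.4  0.8 -1.1] g 0.596 0.0
359.72229983174134 [[0.992, -0.12, -0.035, 0.442], [0.125, 0.956, 0.265, 0.124], [0.002, -0.267, 0.964, 0.445]]
photometer 0.94 [ 0.4517  0.1047 -0.0021] [324. 119.]
light_path 0.57 [0.442  0.1776 0.0565] [325.  46.]
slot_seat 0.96 [0.4518 0.1093 0.0652] [326. 117.]
slot_seat 0.34 [0.4622 0.0332 0.0748] [326. 192.]
grip_center 0.88 [0.4631 0.033  0.0742] [327. 192.]
notch_mark 0.71 [0.4259 0.1069 0.0164] [302. 115.]
green_filter_center 0.71 [ 0.5668 -0.2011  0.0453] [381. 367.]
```

View pics/w1.png

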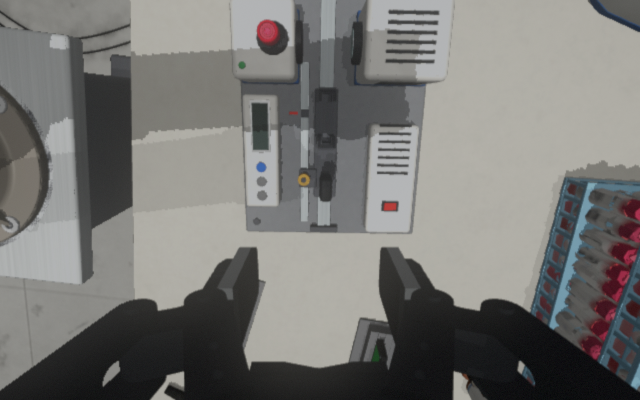

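The wrist view shows the slide slot at (326,117), grip (326,192), ball (303,180) and the red line (293,113). I'll refine this from depth.

```bash
cat >> h.py <<'E'
def cloud(p):
    v,u=np.mgrid[0:400,0:640]; d=p['depth']; c=np.stack([(u-p['cx'])/p['fx']*d,-(v-p['cy'])/p['fy']*d,-d,np.ones_like(d)],-1)
    W=c@np.linalg.inv(p['camera_from_world']).T; W[d==0]=np.nan; return W[...,:3]
def rect(P):
    c,s,a=cv2.minAreaRect((P[:,:2]*1e3).astype(np.float32)); return np.round(c,1),np.round(s,1),round(a,2),len(P),P[:,2].mean().round(4),P[:,2].max().round(4)
def box(W,x0,x1,y0,y1,z0,z1):
    m=(W[...,0]>x0)&(W[...,0]<x1)&(W[...,1]>y0)&(W[...,1]<y1)&(W[...,2]>z0)&(W[...,2]<z1); return W[m]
E
python3 - <<'E'
from h import *
p=snap('wrist'); W=cloud(p)
print('grip',rect(box(W,.43,.49,.0,.06,.084,.1)))
for z0,z1 in ((.045,.055),(.055,.068),(.068,.08)): 
    P=box(W,.42,.48,.06,.16,z0,z1)
    if len(P)>5: print('slot',z0,rect(P))
print('module',rect(box(W,.49,.58,-.05,.14,.03,.045)))
print('lamp',rect(box(W,.46,.6,.1,.26,.09,.105)))
print('panel',rect(box(W,.33,.42,-.03,.15,.026,.038)))
E
```

```text
grip (array([460.3,  38.9]), array([12.7, 23.3]), 4.29, 268, np.float64(0.0892), np.float64(0.0918))
slot 0.045 (array([457.1, 122.7]), array([82.4, 28. ]), 75.7, 30, np.float64(0.0511), np.float64(0.055))
slot 0.055 (array([449.8, 117.8]), array([83.3, 59.7]), 89.49, 427, np.float64(0.0605), np.float64(0.0648))
slot 0.068 (array([479.7, 157.7]), array([0.1, 3.8]), 6.34, 6, np.float64(0.0732), np.float64(0.0795))
module (array([537.7,  46.7]), array([ 55.9, 129.9]), 6.24, 4939, np.float64(0.034), np.float64(0.0389))
lamp (array([515.3, 189.4]), array([78.5, 74.4]), 5.91, 7472, np.float64(0.0979), np.float64(0.1012))
panel (array([384.5,  72.2]), array([158.1,  56.9]), 87.46, 3851, np.float64(0.0321), np.float64(0.0378))
```

Request:
{"fn": "send_rows", "kwargs": {
  "deltas": "-0.05 0.003 0 2;-0.1 0.006 0 4;-0.15 0.01 0 6;-0.2 0.013 0 8;-0.23 0.017 0 10"
}}

```text
t: 3.5
eef_pos: [0.4983, -0.1663, 0.2799]
tool_rot: [0.001, 0.722, 0.692, -0.0]
contact_force: [-0.2, 0.0, -0.5]
gripper_width: 0.602
grasp_force: 0.0
```

Run:
```python
from h import *
p=snap('wrist','w2.png'); W=cloud(p)
for q in ['filter_stand','green_filter_center','orange_filter_center','blue_filter_center']:
    for r in bot.landmark_of(p,q)[:2]: print(q,round(r['confidence'],2),np.round(r['xyz'],4),px(p,r['xyz']).round())
delta((.563,-.2,.2),-3)
```

```text
filter_stand 0.93 [ 0.3627 -0.1895  0.0007] [212. 181.]
filter_stand 0.85 [ 0.5568 -0.2621  0.0009] [366. 229.]
green_filter_center 0.95 [ 0.5639 -0.2042  0.0439] [377. 194.]
orange_filter_center 0.87 [ 0.5558 -0.2626  0.0458] [370. 243.]
orange_filter_center 0.56 [ 0.7272 -0.253   0.0008] [497. 217.]
blue_filter_center 0.76 [ 0.5535 -0.3203  0.0472] [369. 287.]
blue_filter_center 0.21 [ 0.5566 -0.2646  0.0451] [371. 244.]
t 3.75 pos [ 0.4983 -0.1616  0.2793] yaw -2.19 delta mm [-35.9  66.2  79.2] spin 0.8081901555910065 F [0.2 0.4 0.5] g 0.6 0.0
```

View pics/w2.png

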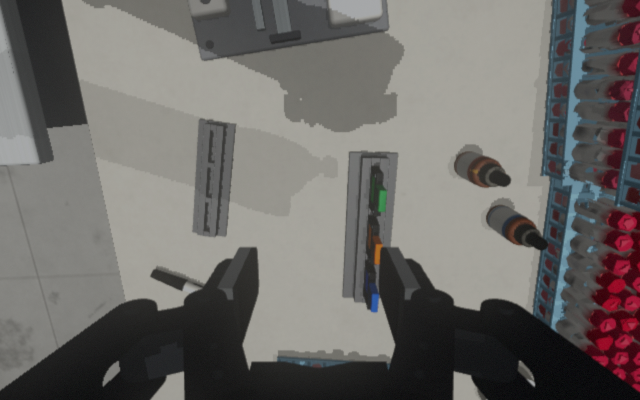

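Wrist view: large stand centred at (371,226), with green tab at (382,200), orange (378,253) and blue (375,300). The small empty stand is at (214,178). The large one bears the green frame, so that's the one to use. Next I measure the green tab from depth and make the enlarged confirming crop.

Run:
```python
from h import *
p=snap('wrist'); W=cloud(p)
cv2.imwrite('pics/c1.png',cv2.resize(p['img'][140:320,320:560,::-1],None,fx=3.2,fy=3.2,interpolation=2))
print('stand',rect(box(W,.51,.61,-.38,-.14,.018,.028)))
for n,y in (('g',-.202),('o',-.262),('b',-.321)):
    print(n,'tab',rect(box(W,.53,.59,y-.03,y+.03,.075,.1)),'body',rect(box(W,.53,.59,y-.03,y+.03,.045,.062)))
T=snap('top'); Wt=cloud(T)
print('top stand',rect(box(Wt,.51,.61,-.38,-.14,.018,.028)),'tab',rect(box(Wt,.53,.59,-.23,-.17,.07,.1)))
```

```text
stand (array([ 559.3, -259.9]), array([191.5,  32.4]), 86.17, 2065, np.float64(0.0236), np.float64(0.0279))
g tab (array([ 562.9, -200.3]), array([23.8,  8.5]), 86.24, 208, np.float64(0.0829), np.float64(0.0858)) body (array([ 563. , -200.5]), array([50.4,  8.5]), 86.22, 221, np.float64(0.0561), np.float64(0.0612))
o tab (array([ 557.7, -259.4]), array([23.5,  7.5]), 79.13, 147, np.float64(0.0823), np.float64(0.0861)) body (array([ 559. , -259.6]), array([49.3,  8.1]), 85.58, 195, np.float64(0.0559), np.float64(0.0619))
b tab (array([ 555. , -319.5]), array([24.6,  8.2]), 86.37, 175, np.float64(0.0826), np.float64(0.0853)) body (array([ 555.1, -319.5]), array([50.5,  8.8]), 86.29, 178, np.float64(0.0556), np.float64(0.0616))h.py:24: RuntimeWarning: Mean of empty slice.
  c,s,a=cv2.minAreaRect((P[:,:2]*1e3).astype(np.float32)); return np.round(c,1),np.round(s,1),round(a,2),len(P),P[:,2].mean().round(4),P[:,2].max().round(4)
  ret = ret.dtype.type(ret / rcount)
Traceback (most recent call last):
  File "h.py", line 24, in rect
    c,s,a=cv2.minAreaRect((P[:,:2]*1e3).astype(np.float32)); return np.round(c,1),np.round(s,1),round(a,2),len(P),P[:,2].mean().round(4),P[:,2].max().round(4)
                                                                                                                                         ~~~~~~~~~~^^
ValueError: zero-size array to reduction operation maximum which has no identity
```

View pics/c1.png

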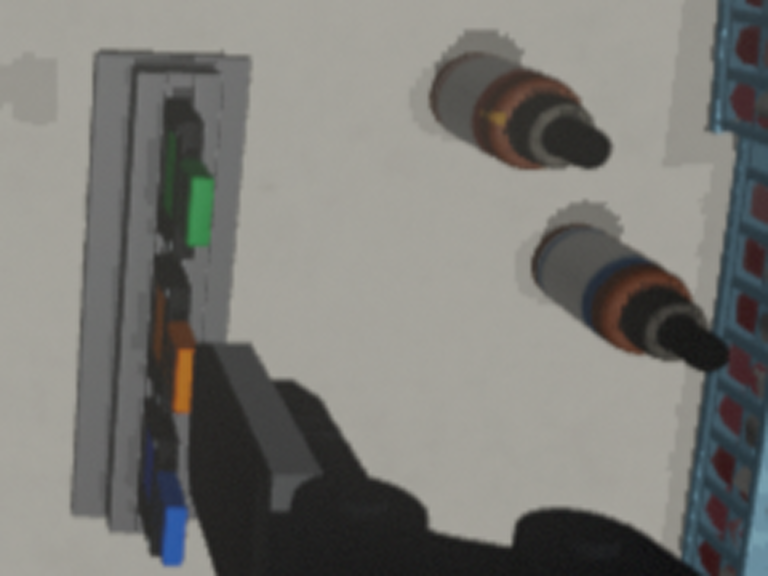

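The crop confirms it: the green frame stands at the +y end of the larger stand (tab at crop (200,210)), with orange and blue beyond it.

```bash
python3 -c "
from h import *
delta((.5629,-.2004,.15),-3.8)"
```

```text
t 3.85 pos [ 0.4983 -0.161   0.2794] yaw -2.11 delta mm [-37.1  66.  129.3] spin 1.6914847008690828 F [-0.3  0.2 -0.2] g 0.602 0.0
```

Request:
{"fn": "send_rows", "kwargs": {
  "deltas": "-0.02 0.033 0.03 1.7;-0.037 0.066 0.06 1.7;-0.037 0.066 0.1 1.7;-0.037 0.066 0.13 1.7;-0.037 0.066 0.13 1.7"
}}

```text
t: 4.35
eef_pos: [0.5602, -0.1995, 0.1455]
tool_rot: [-0.004, 0.73, 0.683, -0.002]
contact_force: [-0.5, -0.4, -0.0]
gripper_width: 0.596
grasp_force: 0.0
```

```bash
python3 -c "
from h import *
delta((.5629,-.2004,.063),-3.8)"
```

```text
t 4.35 pos [ 0.5602 -0.1995  0.1455] yaw -3.84 delta mm [-0.8  3.5 82.5] spin -0.04201961060653048 F [-0.5 -0.4 -0. ] g 0.596 0.0
```

Request:
{"fn": "send_rows", "kwargs": {
  "deltas": "0 0 0.02 0;0 0 0.045 0;0 0 0.07 0;0 0 0.087 0;0 0 0.087 0"
}}

```text
t: 4.85
eef_pos: [0.5622, -0.2011, 0.0619]
tool_rot: [-0.001, 0.731, 0.683, -0.0]
contact_force: [-0.2, 0.9, -0.1]
gripper_width: 0.595
grasp_force: 0.0
```

Request:
{"fn": "send_rows", "kwargs": {
  "deltas": "0 0 0 0;0 0 0 0"
}}

```text
t: 5.05
eef_pos: [0.5638, -0.2027, 0.0643]
tool_rot: [0.001, 0.731, 0.682, 0.001]
contact_force: [-0.4, -0.9, 0.4]
gripper_width: 0.596
grasp_force: 0.0
```

```bash
python3 -c "
from h import *
delta((.5629,-.2004,.063),-3.8)"
```

```text
t 5.05 pos [ 0.5638 -0.2027  0.0643] yaw -3.97 delta mm [ 2.3 -1.1  1.3] spin -0.1734448331189924 F [-0.4 -0.9  0.4] g 0.596 0.0
```

Close by 1–2 mm, so I correct and grip.

Request:
{"fn": "send_rows", "kwargs": {
  "deltas": "0.002 -0.001 0.001 0;0.002 -0.001 0.001 0;0.002 -0.001 0.001 0"
}}

```text
t: 5.35
eef_pos: [0.562, -0.2003, 0.062]
tool_rot: [0.0, 0.731, 0.682, 0.0]
contact_force: [0.2, 0.5, 0.4]
gripper_width: 0.598
grasp_force: 0.0
```

Request:
{"fn": "send_rows", "kwargs": {
  "deltas": "0 0 0 0;0 0 0 0;0 0 0 0;0 0 0 0;0 0 0 0",
  "claw": 0,
  "force": 40
}}

```text
t: 5.85
eef_pos: [0.5624, -0.2006, 0.062]
tool_rot: [0.0, 0.731, 0.682, 0.0]
contact_force: [1.1, 0.1, 3.1]
gripper_width: -0.002
grasp_force: 1.7
```

```bash
python3 -c "
from h import *
delta((.5629,-.2004,.063),-3.8)"
```

```text
t 5.85 pos [ 0.5624 -0.2006  0.062 ] yaw -3.99 delta mm [ 0.2  0.5 -1. ] spin -0.1872843089760039 F [1.1 0.1 3.1] g -0.002 1.7
```

Run:
```python
from h import *
p=snap('wrist'); s=snap('scene'); print(bot.get_obs()['gripper_width'],bot.get_obs()['grasp_force'])
a=cv2.resize(p['img'][180:400,200:460,::-1],(400,338)); b=cv2.resize(s['img'][150:320,300:501,::-1],(400,338))
cv2.imwrite('pics/g1.png',np.hstack([a,b]))
for q in ['green_filter_center']:
    for pp in (p,s):
        for r in bot.landmark_of(pp,q)[:2]: print(q,round(r['confidence'],2),np.round(r['xyz'],4),px(pp,r['xyz']).round())
```

```text
-0.0016537701721690923 2.0190466922940686
green_filter_center 0.93 [ 0.5601 -0.2025  0.0443] [315. 236.]
green_filter_center 0.72 [ 0.5575 -0.199   0.0452] [378. 230.]
```

View pics/g1.png

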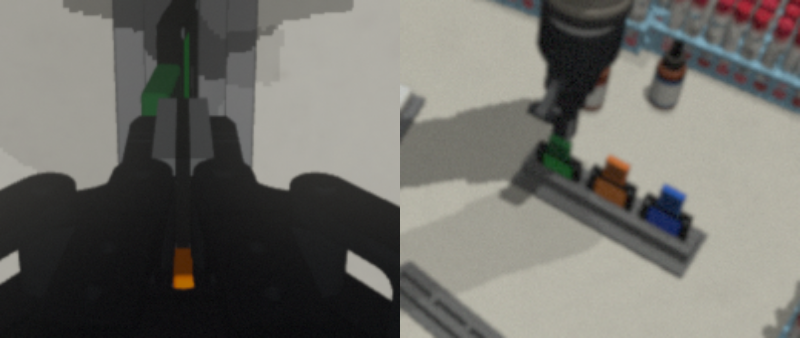

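The frame still stands in its slot at left (160,90), with the tab just beside the shut fingers (185,130), so the grasp missed. I'll check where the tab and fingertips are in depth.

Run:
```python
from h import *
np.set_printoptions(suppress=True)
for n in ('wrist','scene','top'):
    p=snap(n); W=cloud(p); I=p['img'].astype(int)
    m=(I[...,1]>I[...,0]*1.5)&(I[...,1]>I[...,2]*1.3)&(I[...,1]>50)&(abs(W[...,1]+.2)<.05)&(abs(W[...,0]-.56)<.05)
    P=W[m]; print(n,'green',len(P),np.nanpercentile(P,[2,50,98],axis=0).round(4).tolist() if len(P) else '')
    for z in (.045,.055,.065,.075,.085,.1,.12):
        P=box(W,.5,.63,-.24,-.16,z,z+.01)
        if len(P)>3: print('  z',z,len(P),P[:,0].min().round(4),P[:,0].max().round(4),P[:,1].min().round(4),P[:,1].max().round(4))
print(bot.get_obs()['eef_pos'])
```

```text
wrist green 588 [[0.5515, -0.2126, 0.0186], [0.5569, -0.1894, 0.0746], [0.5643, -0.1882, 0.0845]]
  z 0.045 136 0.5546 0.5644 -0.2035 -0.1753
  z 0.055 590 0.5538 0.5637 -0.2013 -0.1752
  z 0.065 171 0.5526 0.5613 -0.1978 -0.1879
  z 0.075 323 0.5508 0.5601 -0.1954 -0.188
  z 0.085 314 0.549 0.5758 -0.194 -0.1877
  z 0.1 841 0.5487 0.576 -0.1943 -0.1876
  z 0.12 1739 0.5326 0.5921 -0.211 -0.1852
scene green 135 [[0.5502, -0.2163, 0.0221], [0.5592, -0.2022, 0.0401], [0.5628, -0.1855, 0.0881]]
  z 0.045 44 0.5537 0.5609 -0.2399 -0.1766
  z 0.055 93 0.5513 0.5633 -0.2396 -0.1774
  z 0.065 32 0.5507 0.5566 -0.2138 -0.1894
  z 0.075 40 0.5497 0.5572 -0.2134 -0.1893
  z 0.085 34 0.5496 0.5679 -0.2133 -0.1897
  z 0.1 36 0.5476 0.5677 -0.2119 -0.1922
  z 0.12 7 0.5483 0.5726 -0.2125 -0.2101
top green 0 
[ 0.56223842 -0.20058673  0.06195298]
```

Run:
```python
from h import *
print(bot.tips_ahead)
p=snap('wrist'); W=cloud(p); I=p['img']
for v in range(222,300,6):
    print(v,[(u,tuple((W[v,u]*1e3).round(0).astype(int)),tuple(int(c) for c in I[v,u])) for u in (296,306,314,320,327,336)])
```

```text
0.008
222 [(296, (np.int64(549), np.int64(-200), np.int64(24)), (105, 105, 105)), (306, (np.int64(556), np.int64(-189), np.int64(59)), (35, 57, 38)), (314, (np.int64(560), np.int64(-189), np.int64(61)), (34, 52, 36)), (320, (np.int64(563), np.int64(-200), np.int64(29)), (30, 71, 36)), (327, (np.int64(567), np.int64(-205), np.int64(14)), (34, 34, 33)), (336, (np.int64(572), np.int64(-202), np.int64(24)), (62, 63, 62))]
228 [(296, (np.int64(548), np.int64(-204), np.int64(24)), (103, 104, 103)), (306, (np.int64(557), np.int64(-189), np.int64(69)), (36, 61, 40)), (314, (np.int64(561), np.int64(-189), np.int64(68)), (32, 59, 36)), (320, (np.int64(563), np.int64(-203), np.int64(29)), (32, 71, 37)), (327, (np.int64(567), np.int64(-209), np.int64(14)), (34, 34, 33)), (336, (np.int64(572), np.int64(-206), np.int64(25)), (62, 62, 61))]
234 [(296, (np.int64(553), np.int64(-189), np.int64(76)), (48, 66, 50)), (306, (np.int64(557), np.int64(-189), np.int64(75)), (35, 61, 39)), (314, (np.int64(560), np.int64(-191), np.int64(71)), (33, 45, 35)), (320, (np.int64(562), np.int64(-207), np.int64(29)), 
[... 3740 characters left out ...]
(40, 41, 41)), (320, (np.int64(563), np.int64(-191), np.int64(121)), (32, 31, 31)), (327, (np.int64(565), np.int64(-187), np.int64(128)), (42, 42, 44)), (336, (np.int64(568), np.int64(-188), np.int64(126)), (31, 31, 30))]
294 [(296, (np.int64(556), np.int64(-186), np.int64(132)), (32, 33, 33)), (306, (np.int64(559), np.int64(-188), np.int64(130)), (28, 28, 28)), (314, (np.int64(561), np.int64(-192), np.int64(122)), (34, 35, 33)), (320, (np.int64(563), np.int64(-193), np.int64(121)), (32, 32, 32)), (327, (np.int64(565), np.int64(-188), np.int64(131)), (27, 27, 28)), (336, (np.int64(568), np.int64(-188), np.int64(131)), (31, 31, 31))]<stdin>:5: RuntimeWarning: invalid value encountered in cast
```

Depth shows the pads end at z ≈ 0.087, while the TCP reads 0.062. The real fingertips are therefore about 33 mm short of the stated 8 mm ahead, so they shut just above the tab and leaned it slightly. I'll back off, open and re-measure the pads and the tab.

Request:
{"fn": "send_rows", "kwargs": {
  "deltas": "0 0 -0.01 0;0 0 -0.02 0"
}}

```text
t: 6.45
eef_pos: [0.5609, -0.2002, 0.0817]
tool_rot: [-0.001, 0.731, 0.682, -0.001]
contact_force: [1.2, 0.1, -1.2]
gripper_width: 0.001
grasp_force: 0.0
```

Request:
{"fn": "send_rows", "kwargs": {
  "deltas": "0 0 -0.02 0;0 0 -0.04 0;0 0 -0.04 0;0 0 -0.04 0;0 0 -0.04 0",
  "claw": 0.5
}}

```text
t: 6.95
eef_pos: [0.5611, -0.1999, 0.1209]
tool_rot: [-0.001, 0.731, 0.682, -0.0]
contact_force: [0.2, -0.3, 0.3]
gripper_width: 0.503
grasp_force: 0.0
```

Run:
```python
from h import *
delta((.5629,-.2004,.063),-3.8)
p=snap('wrist','w3.png'); W=cloud(p); I=p['img'].astype(int)
b=box(W,.53,.59,-.235,-.17,.045,.062);print('tab',rect(box(W,.53,.59,-.23,-.17,.074,.1)),'body',rect(b))
T=bot.get_obs()['eef_pos']
for s in (-1,1):
    P=box(W,*sorted((T[0]+s*.012,T[0]+s*.06)),-.24,-.15,.1,.25)
    print('finger',s,np.percentile(P[:,2]-T[2],[0,.5,2,10]).round(4),len(P), 'x,y of low',np.median(P[P[:,2]<P[:,2].min()+.01],axis=0).round(4))
s=bot.read_camera('scene'); W=cloud(s)
P=box(W,.51,.62,-.24,-.15,.1,.2); print('scene low',np.sort(P[:,2])[:8].round(4)); print('scene tab',rect(box(W,.53,.59,-.23,-.17,.074,.09)))
```

```text
t 6.95 pos [ 0.5611 -0.1999  0.1209] yaw -3.98 delta mm [-0.4  1.9 57.9] spin -0.1752598290659364 F [ 0.2 -0.3  0.3] g 0.503 0.0
tab (array([ 557.7, -200.3]), array([24. ,  9.1]), 86.18, 619, np.float64(0.0828), np.float64(0.0859)) body (array([ 560.2, -200.3]), array([49.6,  8.7]), 86.3, 449, np.float64(0.057), np.float64(0.0618))
finger -1 [0.0235 0.0293 0.0363 0.0612] 20461 x,y of low [ 0.5392 -0.1903  0.1511]
finger 1 [0.0234 0.0295 0.0363 0.0613] 20662 x,y of low [ 0.5827 -0.1943  0.151 ]
scene low [0.1464 0.1469 0.1474 0.1475 0.1476 0.1485 0.1491 0.1496]
scene tab (array([ 557.9, -201.6]), array([24.1,  9.9]), 86.96, 81, np.float64(0.083), np.float64(0.0886))
```

View pics/w3.png

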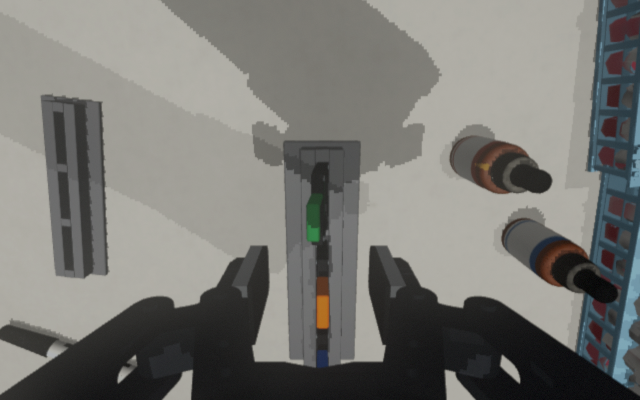

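The tip sits at TCP + 25 mm, both open and shut (wrist and scene agree). The green frame now leans about 5° to −x with its tab at (316,218). I'll go down with the true offset: TCP z 0.030.

Request:
{"fn": "send_rows", "kwargs": {
  "deltas": "0 -0.001 0.025 0;0 -0.001 0.05 0;0 -0.001 0.075 0;0 -0.001 0.091 0;0 -0.001 0.091 0"
}}

```text
t: 7.55
eef_pos: [0.5589, -0.1997, 0.0282]
tool_rot: [-0.002, 0.731, 0.682, -0.001]
contact_force: [-1.0, 0.7, -1.0]
gripper_width: 0.496
grasp_force: 0.0
```

Request:
{"fn": "send_rows", "kwargs": {
  "deltas": "0 0 0 0;0 0 0 0;0 0 0 0"
}}

```text
t: 7.85
eef_pos: [0.5617, -0.2006, 0.0317]
tool_rot: [0.001, 0.731, 0.682, 0.001]
contact_force: [-0.3, 0.1, -0.4]
gripper_width: 0.499
grasp_force: 0.0
```

```bash
python3 -c "
from h import *
delta((.5605,-.2003,.03),-3.8)"
```

```text
t 7.85 pos [ 0.5617 -0.2006  0.0317] yaw -3.99 delta mm [ 0.2 -1.2  1.7] spin -0.1863993540218445 F [-0.3  0.1 -0.4] g 0.499 0.0
```

Request:
{"fn": "send_rows", "kwargs": {
  "deltas": "0 0 0 0;0 0 0 0;0 0 0 0;0 0 0 0;0 0 0 0",
  "claw": 0,
  "force": 40
}}

```text
t: 8.35
eef_pos: [0.5621, -0.2004, 0.0311]
tool_rot: [0.001, 0.731, 0.682, 0.001]
contact_force: [3.7, 0.4, 1.8]
gripper_width: 0.086
grasp_force: 41.9
```

```bash
python3 -c "
from h import *
delta((.5605,-.2003,.03),-3.8)"
```

```text
t 8.35 pos [ 0.5621 -0.2004  0.0311] yaw -3.96 delta mm [-0.  -1.6  1.1] spin -0.16284580377043767 F [3.7 0.4 1.8] g 0.086 41.9
```

Gripped (opening 0.086 ≈ 7–8 mm at 42 N). Lifting.

Request:
{"fn": "send_rows", "kwargs": {
  "deltas": "0 0 -0.015 0;0 0 -0.035 0;0 0 -0.065 0;0 0 -0.095 0;0 0 -0.12 0"
}}

```text
t: 8.85
eef_pos: [0.5597, -0.2005, 0.1517]
tool_rot: [-0.001, 0.732, 0.682, -0.0]
contact_force: [0.0, 0.0, 0.4]
gripper_width: 0.087
grasp_force: 41.8
```

Request:
{"fn": "send_rows", "kwargs": {
  "deltas": "0 0 0 0;0 0 0 0"
}}

```text
t: 9.05
eef_pos: [0.5601, -0.2001, 0.1505]
tool_rot: [-0.0, 0.731, 0.682, -0.0]
contact_force: [-0.3, 0.6, -1.3]
gripper_width: 0.088
grasp_force: 41.9
```

```bash
python3 -c "
from h import *
delta((.4526,.1085,.151),6.1)
p=snap('scene'); W=cloud(p); I=p['img'].astype(int); T=bot.get_obs()['eef_pos']
m=(I[...,1]>I[...,0]*1.4)&(I[...,1]>I[...,2]*1.3)&(W[...,2]>.08)&(abs(W[...,0]-.56)<.08)&(abs(W[...,1]+.2)<.08)
P=W[m]; print(len(P)); print((np.percentile(P,[2,50,98],axis=0)-T).round(4))
P=box(W,T[0]-.04,T[0]+.04,T[1]-.05,T[1]+.05,T[2]-.07,T[2]+.02); print('low',(np.percentile(P,[0,1,5,50],axis=0)-T).round(4),len(P))
"
```

```text
t 9.05 pos [ 0.5601 -0.2001  0.1505] yaw -3.99 delta mm [ 3.004e+02 -1.287e+02 -3.000e-01] spin -10.09212221649419 F [-0.3  0.6 -1.3] g 0.088 41.9
284
[[-0.0365 -0.0235 -0.0139]
 [-0.001  -0.0053  0.0059]
 [ 0.0024  0.0169  0.1886]]
low [[-0.006  -0.0493 -0.0658]
 [-0.0056 -0.0266 -0.0213]
 [-0.0049 -0.0261 -0.019 ]
 [-0.0013 -0.003  -0.0024]] 363
```

Request:
{"fn": "send_rows", "kwargs": {
  "deltas": "0.04 -0.017 0 -1;0.08 -0.034 0 -2.5;0.12 -0.051 0 -4;0.16 -0.069 0 -5.5;0.2 -0.086 0 -7"
}}

```text
t: 9.6
eef_pos: [0.4867, 0.0065, 0.1493]
tool_rot: [-0.001, 0.688, 0.726, -0.001]
contact_force: [0.8, 0.8, 0.5]
gripper_width: 0.086
grasp_force: 41.8
```

```bash
python3 -c "
from h import *
delta((.4526,.1085,.151),6.1)"
```

```text
t 9.6 pos [0.4867 0.0065 0.1493] yaw 3.07 delta mm [103.6 -28.6  -1.7] spin -3.031660148830639 F [0.8 0.8 0.5] g 0.086 41.8
```

Request:
{"fn": "send_rows", "kwargs": {
  "deltas": "0.04 -0.011 0 -1;0.075 -0.021 0 -2;0.104 -0.0286 0 -3;0.104 -0.0286 0 -3;0.104 -0.0286 0 -3"
}}

```text
t: 10.1
eef_pos: [0.4539, 0.1075, 0.1497]
tool_rot: [-0.0, 0.668, 0.744, -0.001]
contact_force: [0.3, -0.2, -0.8]
gripper_width: 0.087
grasp_force: 41.8
```

Request:
{"fn": "send_rows", "kwargs": {
  "deltas": "0 0 0 0;0 0 0 0;0 0 0 0"
}}

```text
t: 10.4
eef_pos: [0.4551, 0.1064, 0.1505]
tool_rot: [0.0, 0.67, 0.743, -0.0]
contact_force: [0.4, -0.3, -1.8]
gripper_width: 0.084
grasp_force: 41.8
```

Run:
```python
from h import *
delta((.4526,.1085,.1),6.1)
T=bot.get_obs()['eef_pos']
for n in ('wrist','scene','top'):
    p=snap(n); W=cloud(p)
    for q in ('slot_seat','grip_center','green_filter_center'):
        for r in bot.landmark_of(p,q)[:1]: print(n,q,round(r['confidence'],2),np.round(r['xyz'],4))
    P=box(W,T[0]-.03,T[0]+.03,T[1]-.04,T[1]+.04,T[2]-.03,T[2]+.012)
    if len(P)>5: print(n,'frame',rect(P),P.min(0).round(4))
    if n=='scene': cv2.imwrite('pics/s2.png',cv2.resize(p['img'][120:260,150:320,::-1],None,fx=4,fy=4,interpolation=2))
```

```text
t 10.4 pos [0.4551 0.1064 0.1505] yaw 5.89 delta mm [ 2.4 -2.3 50.5] spin -0.210161245104743 F [ 0.4 -0.3 -1.8] g 0.084 41.8
wrist slot_seat 0.67 [0.4562 0.1054 0.0639]
wrist green_filter_center 0.78 [0.4567 0.1027 0.1632]
wrist frame (array([452.2, 130.4]), array([8.7, 2.8]), 21.07, 302, np.float64(0.1466), np.float64(0.1625)) [0.4486 0.1276 0.1262]
scene slot_seat 0.72 [0.4518 0.1017 0.0642]
scene grip_center 0.79 [0.4583 0.0355 0.0819]
scene green_filter_center 0.89 [0.4535 0.1063 0.1666]
scene frame (array([453.6, 105.4]), array([ 9.4, 51.7]), 10.34, 272, np.float64(0.1451), np.float64(0.1623)) [0.4484 0.0792 0.1263]
top slot_seat 0.72 [0.4545 0.1049 0.0639]
top green_filter_center 0.38 [0.4495 0.1103 0.1667]
top frame (array([453.9,  91.1]), array([ 7.1, 25.2]), 17.67, 28, np.float64(0.1414), np.float64(0.1619)) [0.4516 0.0791 0.1289]
```

View pics/s2.png

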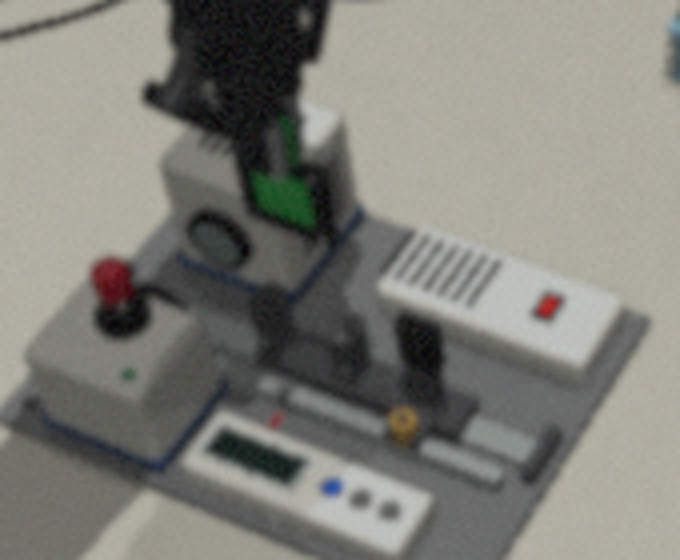

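The scene crop shows the frame upright above the slot, with slot posts at (268,320) and (352,350) and the grip at (420,355). I'll refine the slot position in photometer axes.

Run:
```python
from h import *
O=np.array([.4527,.1077]); a=np.radians(6.1); R=np.array([[np.cos(a),-np.sin(a)],[np.sin(a),np.cos(a)]])
T=bot.get_obs()['eef_pos']; print('TCP local',((T[:2]-O)@R*1e3).round(1),T[2])
for n in ('wrist','scene','top'):
    p=snap(n); W=cloud(p)
    for nm,b in (('grip',(.43,.49,.0,.06,.08,.1)),('module',(.49,.58,-.05,.14,.03,.045)),('lamp',(.47,.6,.1,.26,.092,.105))):
        P=box(W,*b)
        if len(P)>20:
            r=rect(P); print(n,nm,((r[0]/1e3-O)@R*1e3).round(1),r[1:4])
    L=W.copy(); L[...,:2]=(W[...,:2]-O)@R
    for z0,z1 in ((.04,.052),(.052,.059),(.059,.066)):
        P=box(L,-.025,.025,-.05,.05,z0,z1)
        if len(P)>10:
            y=P[:,1]; print(n,'slot',z0,len(P),'x pct',(np.percentile(P[:,0],[1,50,99])*1e3).round(1),'yhist',np.histogram(y,bins=np.arange(-.05,.051,.004))[0])
```

```text
TCP local [ 2.2 -0.4] 0.15065604108823724
wrist module [ 77.9 -53.3] (array([55.6, 96.4]), 6.18, 6450)
wrist lamp [70.1 74.4] (array([77. , 73.1]), 5.94, 16956)
wrist slot 0.04 76 x pct [-8.8 -5.   8.5] yhist [ 0  0  0  0  0  0  0  9 12  0  0  0  0  0  0  0  0  4  4  4 43  0  0  0
  0]
wrist slot 0.052 128 x pct [-8.2 -5.   6.8] yhist [ 0  0  0  0  0  5  9  5  8  0  0  0  0  0  0  0  0 30 31 40  0  0  0  0
  0]
wrist slot 0.059 437 x pct [-10.5  -4.7  11. ] yhist [  0   0   0   0  11  47  34  30   8   0   0   0   0   0   0   0   0  59
  64 103  81   0   0   0   0]
scene grip [ -0.1 -72. ] (array([14. , 25.6]), 6.26, 91)
scene module [ 77.1 -71.4] (array([ 57.9, 133.4]), 5.86, 1198)
scene lamp [69.5 72.5] (array([77.4, 75.5]), 5.75, 343)
scene slot 0.04 78 x pct [-9.5 -5.   9.5] yhist [ 0  0  0  0 23  7  9  5  0  0  0  0  0  0  0  0  9  8 11  5  1  0  0  0
  0]
scene slot 0.052 52 x pct [-9.4 -0.2  9. ] yhist [ 0  0  0  0  7  6  2  6  0  0  0  0  0  0  0  0  5 10 11  5  0  0  0  0
  0]
scene slot 0.059 74 x pct [-10.2   4.5  11.2] yhist [ 0  0  0  0  7 10  8  6  1  0  0  0  0  0  0  0  4  8  9 17  4  0  0  0
  0]
top grip [ -0.5 -73.4] (array([22.6, 11.6]), 89.39, 60)
top module [ 77.7 -73. ] (array([ 55.9, 130.8]), 6.1, 1154)
top lamp [105.2  45.6] (array([20.2,  8.2]), 88.85, 33)
top slot 0.04 13 x pct [-8.9  1.6  6.1] yhist [0 0 0 0 5 0 2 1 0 0 0 0 0 0 0 0 4 0 1 0 0 0 0 0 0]
top slot 0.052 11 x pct [-7.6 -5.3  6.3] yhist [0 0 0 0 0 5 2 0 0 0 0 0 0 0 0 0 2 0 2 0 0 0 0 0 0]
top slot 0.059 40 x pct [-10.8  -5.2  10.9] yhist [ 0  0  0  1 12  9  8  2  0  0  0  0  0  0  0  0  2  3  2  1  0  0  0  0
  0]
```

Request:
{"fn": "send_rows", "kwargs": {
  "deltas": "0.0014 -0.0023 0.02 -0.2;0.0014 -0.0023 0.04 -0.2;0.0014 -0.0023 0.055 -0.2;0.0014 -0.0023 0.055 -0.2;0.0014 -0.0023 0.055 -0.2"
}}

```text
t: 11.65
eef_pos: [0.4526, 0.1085, 0.0959]
tool_rot: [0.0, 0.668, 0.744, -0.0]
contact_force: [-0.3, 0.1, 0.1]
gripper_width: 0.089
grasp_force: 41.8
```

Request:
{"fn": "send_rows", "kwargs": {
  "deltas": "0 0 0 0;0 0 0 0;0 0 0 0"
}}

```text
t: 11.95
eef_pos: [0.4529, 0.1089, 0.0962]
tool_rot: [0.0, 0.668, 0.744, 0.001]
contact_force: [-0.2, -0.0, -0.2]
gripper_width: 0.085
grasp_force: 41.8
```

Run:
```python
from h import *
O=np.array([.4527,.1077]); a=np.radians(6.1); R=np.array([[np.cos(a),-np.sin(a)],[np.sin(a),np.cos(a)]])
t=O+R@[-.0001,.001]; delta((*t,.051),6.1)
for n in ('wrist','scene'):
    L=cloud(snap(n)); L[...,:2]=(L[...,:2]-O)@R
    for nm,b in (('frame',(-.02,.02,-.03,.032,.076,.1)),('slot',(-.02,.02,-.045,.045,.056,.067))):
        P=box(L,*b); print(n,nm,(np.percentile(P,[1,99],axis=0)*1e3).round(1).tolist(),len(P))
        if nm=='frame' and n=='wrist': Q=P[P[:,1]>.02]; print('end x',(np.percentile(Q[:,0],[2,50,98])*1e3).round(1))
```

```text
t 11.95 pos [0.4529 0.1089 0.0962] yaw 6.22 delta mm [-0.2 -0.4 45.2] spin 0.11752610892816051 F [-0.2 -0.  -0.2] g 0.085 41.8
wrist frame [[-3.7, 23.5, 76.4], [4.2, 25.9, 99.8]] 198
end x [-3.6  0.3  4.1]
wrist slot [[-11.0, 18.2, 56.1], [10.6, 31.5, 63.5]] 600
scene frame [[-4.7, -25.6, 76.7], [4.6, 24.2, 99.7]] 175
scene slot [[-10.2, -32.1, 56.3], [11.0, 30.2, 66.2]] 82
```

Alignment is within half a millimetre. Inserting.

Request:
{"fn": "send_rows", "kwargs": {
  "deltas": "0 -0.0003 0.006 0;0 -0.0003 0.012 0;0 -0.0003 0.018 0;0 -0.0003 0.022 0;0 -0.0003 0.022 0"
}}

```text
t: 12.55
eef_pos: [0.4516, 0.1083, 0.0729]
tool_rot: [-0.0, 0.668, 0.744, -0.001]
contact_force: [-0.3, 0.3, 0.5]
gripper_width: 0.086
grasp_force: 41.8
```

```bash
python3 -c "
from h import *
delta((.4525,.1087,.051),6.1)"
```

```text
t 12.55 pos [0.4516 0.1083 0.0729] yaw 6.2 delta mm [ 0.3  0.9 21.9] spin 0.1036538838024228 F [-0.3  0.3  0.5] g 0.086 41.8
```

Request:
{"fn": "send_rows", "kwargs": {
  "deltas": "0 0 0.006 0;0 0 0.012 0;0 0 0.017 0;0 0 0.02 0;0 0 0.02 0"
}}

```text
t: 13.05
eef_pos: [0.4519, 0.1085, 0.0532]
tool_rot: [-0.0, 0.668, 0.744, -0.0]
contact_force: [0.2, 0.1, -0.8]
gripper_width: 0.086
grasp_force: 41.8
```

Request:
{"fn": "send_rows", "kwargs": {
  "deltas": "0 0 0.001 0;0 0 0.002 0;0 0 0.003 0;0 0 0.004 0;0 0 0.004 0"
}}

```text
t: 13.55
eef_pos: [0.4528, 0.1088, 0.0507]
tool_rot: [-0.0, 0.668, 0.744, 0.001]
contact_force: [-3.6, -1.3, 15.7]
gripper_width: 0.087
grasp_force: 44.5
```

Run:
```python
from h import *
O=np.array([.4527,.1077]); a=np.radians(6.1); R=np.array([[np.cos(a),-np.sin(a)],[np.sin(a),np.cos(a)]])
delta((.4525,.1087,.051),6.1)
for n in ('scene','wrist'):
    p=snap(n); L=cloud(p); L[...,:2]=(L[...,:2]-O)@R
    S=box(L,-.02,.02,-.027,-.013,.06,.1); S2=box(L,-.02,.02,.013,.027,.06,.1)
    print(n,'shoulder -y/+y z', [np.percentile(s[:,2],[50,90,97]).round(4).tolist() if len(s)>5 else len(s) for s in (S,S2)])
    for r in bot.landmark_of(p,'green_filter_center')[:1]+bot.landmark_of(p,'slot_seat')[:1]: print(np.round(r['xyz'],4))
```

```text
t 13.55 pos [0.4528 0.1088 0.0507] yaw 6.2 delta mm [-0.1 -0.3 -0.3] spin 0.09772653120522534 F [-3.6 -1.3 15.7] g 0.087 44.5
scene shoulder -y/+y z [[0.0726, 0.0803, 0.0813], [0.0644, 0.0705, 0.075]]
[0.453  0.1112 0.068 ]
[0.4495 0.1027 0.0625]
wrist shoulder -y/+y z [0, [0.0779, 0.0934, 0.0979]]
[0.4547 0.1061 0.0654]
```

Home height is reached (0.0507 against 0.051 expected) with a firm floor reaction. One more small push, then release slowly.

Request:
{"fn": "send_rows", "kwargs": {
  "deltas": "0 0 0.001 0;0 0 0.001 0;0 0 0 0;0 0 -0.003 0"
}}

```text
t: 14.25
eef_pos: [0.4523, 0.1087, 0.0529]
tool_rot: [0.0, 0.668, 0.744, 0.0]
contact_force: [-0.6, -0.8, -0.6]
gripper_width: 0.087
grasp_force: 42.1
```

Request:
{"fn": "send_rows", "kwargs": {
  "deltas": "0 0 0 0;0 0 0 0;0 0 0 0;0 0 0 0",
  "claw": 0.4
}}

```text
t: 14.65
eef_pos: [0.4521, 0.1086, 0.0525]
tool_rot: [-0.0, 0.668, 0.744, -0.0]
contact_force: [0.2, -0.7, 0.4]
gripper_width: 0.396
grasp_force: 0.0
```

Request:
{"fn": "send_rows", "kwargs": {
  "deltas": "0 0 -0.01 0;0 0 -0.03 0;0 0 -0.055 0;0 0 -0.075 0;0 0 -0.075 0"
}}

```text
t: 15.15
eef_pos: [0.454, 0.1091, 0.1303]
tool_rot: [0.001, 0.668, 0.744, 0.002]
contact_force: [-0.1, 0.2, -0.8]
gripper_width: 0.401
grasp_force: 0.0
```

Run:
```python
from h import *
O=np.array([.4527,.1077]); a=np.radians(6.1); R=np.array([[np.cos(a),-np.sin(a)],[np.sin(a),np.cos(a)]])
for n in ('scene','wrist','top'):
    p=snap(n); L=cloud(p); L[...,:2]=(L[...,:2]-O)@R
    for nm,b in (('tab',(-.02,.02,-.02,.02,.092,.112)),('shoulder',(-.02,.02,-.03,.03,.07,.083)),('grip',(-.02,.02,-.095,-.05,.082,.1))):
        P=box(L,*b); 
        if len(P)>5: print(n,nm,rect(P),'ztop',np.percentile(P[:,2],[50,90]).round(4))
t=O+R@[0,-.0705]; delta((*t,.13),6.1)
```

```text
scene tab (array([ 1.7, -1.2]), array([10.9, 24.4]), 1.87, 84, np.float64(0.1018), np.float64(0.1081)) ztop [0.103  0.1072]
scene shoulder (array([ 1.5, -1.8]), array([10.2, 50.1]), 1.37, 91, np.float64(0.0775), np.float64(0.0829)) ztop [0.078  0.0814]
scene grip (array([ -1.4, -72.3]), array([23.3, 15.1]), 88.19, 83, np.float64(0.09), np.float64(0.0955)) ztop [0.091  0.0939]
wrist tab (array([0.7, 0.4]), array([ 8.1, 23.7]), 0.21, 654, np.float64(0.103), np.float64(0.1058)) ztop [0.1037 0.1046]
wrist shoulder (array([0.6, 0.1]), array([ 8.1, 50.1]), 0.41, 364, np.float64(0.0778), np.float64(0.0828)) ztop [0.0779 0.079 ]
wrist grip (array([  0.1, -69.2]), array([24.2, 12.8]), 89.74, 685, np.float64(0.0886), np.float64(0.0916)) ztop [0.0893 0.0904]
top tab (array([-1.1, -4.5]), array([20.4,  9.1]), 84.6, 41, np.float64(0.1033), np.float64(0.1072)) ztop [0.1039 0.1062]
top shoulder (array([-0.2, -6.1]), array([42.5,  8.2]), 89.56, 32, np.float64(0.0769), np.float64(0.0811)) ztop [0.077  0.0796]
top grip (array([ -0.4, -73.3]), array([22.9, 11.7]), 83.62, 58, np.float64(0.0895), np.float64(0.0941)) ztop [0.0897 0.0914]
t 15.3 pos [0.4518 0.1087 0.1274] yaw 6.23 delta mm [-71.6   0.6  -2.6] spin 0.12610158119393589 F [ 0.1  0.1 -0.7] g 0.399 0.0
```

The tab top is at 0.1037, so the frame is fully home. Now I position over the grip, checking the plunger height for finger clearance.

Request:
{"fn": "send_rows", "kwargs": {
  "deltas": "-0.03 0.0002 0 0;-0.06 0.0004 0 0;-0.0716 0.0006 0 0.1;-0.0716 0.0006 0 0.1;-0.0716 0.0006 0 0.1",
  "claw": 0.35
}}

```text
t: 15.8
eef_pos: [0.4602, 0.0382, 0.1272]
tool_rot: [-0.0, 0.668, 0.744, -0.0]
contact_force: [-0.5, -0.6, 0.0]
gripper_width: 0.349
grasp_force: 0.0
```

Run:
```python
from h import *
O=np.array([.4527,.1077]); a=np.radians(6.1); R=np.array([[np.cos(a),-np.sin(a)],[np.sin(a),np.cos(a)]])
for n in ('wrist','scene'):
    p=snap(n); L=cloud(p); L[...,:2]=(L[...,:2]-O)@R
    P=box(L,-.04,-.01,-.095,-.045,.02,.085); print(n,'front of grip z by x',[(x,np.percentile(P[(P[:,0]>x/1e3)&(P[:,0]<=x/1e3+.005)][:,2],98).round(3)) for x in range(-40,-10,5) if ((P[:,0]>x/1e3)&(P[:,0]<=x/1e3+.005)).sum()>3])
    P=box(L,-.02,.02,-.095,-.05,.082,.1); print(rect(P) if len(P)>5 else 0)
    I=p['img'].astype(int); m=(I[...,0]>I[...,2]*1.8)&(I[...,0]>90)&(I[...,1]>I[...,2]*1.3)&(abs(L[...,0]+.0245)<.015)&(L[...,1]<.03)&(L[...,1]>-.1)
    print('brass',m.sum(),np.median(L[m],axis=0).round(4), L[m][:,2].max().round(4) if m.any() else '')
    m=(I[...,0]>I[...,1]*1.8)&(I[...,0]>90)&(abs(L[...,0]+.035)<.025)&(abs(L[...,1])<.03)&(L[...,2]<.025); print('red',m.sum(),np.median(L[m],axis=0).round(4))
t=O+R@[0,-.0695]; delta((*t,.04),6.1)
```

```text
wrist front of grip z by x [(-35, np.float64(0.04)), (-30, np.float64(0.04)), (-25, np.float64(0.04)), (-20, np.float64(0.039)), (-15, np.float64(0.031))]
(array([ -0.1, -69.3]), array([12.8, 23.4]), 0.21, 800, np.float64(0.0891), np.float64(0.0918))
brass 218 [-0.024  -0.0687  0.0385] 0.0403
red 56 [-0.0385  0.0039  0.011 ]
scene front of grip z by x [(-35, np.float64(0.043)), (-30, np.float64(0.043)), (-25, np.float64(0.043)), (-20, np.float64(0.043)), (-15, np.float64(0.034))]
(array([ -0.3, -71.8]), array([23.5, 13.1]), 84.77, 82, np.float64(0.0897), np.float64(0.0947))
brass 22 [-0.0258 -0.0736  0.0406] 0.0434
red 0 [nan nan nan]
t 15.9 pos [0.4603 0.0389 0.1273] yaw 6.22 delta mm [-0.2 -0.2 87.3] spin 0.11857095988422373 F [0.1 0.2 0.3] g 0.345 0.0
  return _methods._mean(a, axis=axis, dtype=dtype,
  ret = um.true_divide(
```

The plunger top is at 0.040, so the fingertips (0.065) clear it. The red mark is at y +4 and the grip at −69, so travel is about 74 mm. Descend and grip.

Request:
{"fn": "send_rows", "kwargs": {
  "deltas": "0 0 0.025 0;0 0 0.05 0;0 0 0.075 0;0 0 0.087 0;0 0 0.087 0"
}}

```text
t: 16.4
eef_pos: [0.4594, 0.038, 0.0394]
tool_rot: [-0.001, 0.668, 0.744, -0.001]
contact_force: [-0.1, -0.8, -0.2]
gripper_width: 0.351
grasp_force: 0.0
```

Request:
{"fn": "send_rows", "kwargs": {
  "deltas": "0 0 0 0;0 0 0 0;0 0 0 0"
}}

```text
t: 16.7
eef_pos: [0.4613, 0.0378, 0.0415]
tool_rot: [0.0, 0.668, 0.744, 0.001]
contact_force: [0.4, 0.7, 0.4]
gripper_width: 0.355
grasp_force: 0.0
```

Request:
{"fn": "send_rows", "kwargs": {
  "deltas": "0 0 0 0;0 0 0 0;0 0 0 0;0 0 0 0",
  "claw": 0,
  "force": 40
}}

```text
t: 17.1
eef_pos: [0.4605, 0.0377, 0.0413]
tool_rot: [-0.0, 0.668, 0.744, 0.0]
contact_force: [-2.2, -0.7, 8.0]
gripper_width: 0.128
grasp_force: 41.3
```

```bash
cat >> h.py <<'E'
O=np.array([.4527,.1077]); _a=np.radians(6.1); Rp=np.array([[np.cos(_a),-np.sin(_a)],[np.sin(_a),np.cos(_a)]])
def loc():
    o=bot.get_obs(); print('local TCP mm',((o['eef_pos'][:2]-O)@Rp*1e3).round(2),'local F',(o['contact_force'][:2]@Rp).round(2),o['contact_force'][2].round(1),'t',o['t'])
E
python3 -c "
from h import *
t=O+Rp@[0,-.01]; delta((*t,.04),6.1); loc()"
```

```text
t 17.1 pos [0.4605 0.0377 0.0413] yaw 6.11 delta mm [60.5 -0.3  1.3] spin 0.0142986573383439 F [-2.2 -0.7  8. ] g 0.128 41.3
local TCP mm [  0.35 -70.48] local F [-2.22 -0.44] 8.0 t 17.1
```

Request:
{"fn": "send_rows", "kwargs": {
  "deltas": "0.008 0 0 0;0.018 0 0 0;0.03 0 0 0;0.04 0 0 0;0.05 0 0 0"
}}

```text
t: 17.6
eef_pos: [0.4554, 0.0857, 0.0413]
tool_rot: [0.001, 0.669, 0.743, -0.0]
contact_force: [-2.0, -7.1, 7.6]
gripper_width: 0.136
grasp_force: 41.5
```

Request:
{"fn": "send_rows", "kwargs": {
  "deltas": "0.006 0 0 0;0.01 0 0 0;0.013 0 0 0;0.014 0 0 0;0.014 0 0 0"
}}

```text
t: 18.1
eef_pos: [0.4538, 0.1006, 0.0413]
tool_rot: [0.0, 0.669, 0.744, 0.0]
contact_force: [-2.9, -1.9, 7.3]
gripper_width: 0.133
grasp_force: 41.5
```

```bash
python3 -c "
from h import *
loc()
p=snap('wrist','w5.png'); L=cloud(p); L[...,:2]=(L[...,:2]-O)@Rp
I=p['img'].astype(int); m=(I[...,0]>I[...,2]*1.8)&(I[...,0]>90)&(I[...,1]>I[...,2]*1.3)&(abs(L[...,0]+.0245)<.015)&(abs(L[...,1])<.04)
print('brass',m.sum(),np.median(L[m],axis=0).round(4) if m.any() else '')
m=(I[...,0]>I[...,1]*1.8)&(I[...,0]>90)&(abs(L[...,0]+.035)<.025)&(abs(L[...,1])<.03)&(L[...,2]<.025); print('red',m.sum(),np.median(L[m],axis=0).round(4) if m.any() else '')
for z in (.06,.085):
  P=box(L,-.02,.02,.03,.11,z,.112); print(rect(P) if len(P)>5 else len(P))
"
```

```text
local TCP mm [ 0.31 -7.13] local F [-3.08 -1.58] 7.3 t 18.1
brass 484 [-0.0239 -0.0053  0.0384]
red 91 [-0.0378  0.0039  0.0112]
(array([-0.2, 63.2]), array([22.2, 64.1]), 0.04, 6369, np.float64(0.0836), np.float64(0.1064))
(array([ 0.4, 62.9]), array([24.1,  8.8]), 90.0, 2743, np.float64(0.1038), np.float64(0.1064))
```

Request:
{"fn": "send_rows", "kwargs": {
  "deltas": "0.002 0 0 0;0.004 0 0 0;0.005 0 0 0;0.005 0 0 0"
}}

```text
t: 18.55
eef_pos: [0.4532, 0.1055, 0.0413]
tool_rot: [0.0, 0.669, 0.744, 0.0]
contact_force: [-2.5, -2.9, 7.4]
gripper_width: 0.129
grasp_force: 41.5
```

Request:
{"fn": "send_rows", "kwargs": {
  "deltas": "0.001 0 0 0;0.001 0 0 0"
}}

```text
t: 18.75
eef_pos: [0.4531, 0.1065, 0.0413]
tool_rot: [-0.0, 0.669, 0.744, 0.0]
contact_force: [-2.4, -2.7, 8.0]
gripper_width: 0.133
grasp_force: 41.4
```

Request:
{"fn": "send_rows", "kwargs": {
  "deltas": "0.001 0 0 0;0.001 0 0 0"
}}

```text
t: 18.95
eef_pos: [0.453, 0.1077, 0.0413]
tool_rot: [-0.0, 0.669, 0.744, 0.0]
contact_force: [-3.0, -1.4, 8.3]
gripper_width: 0.131
grasp_force: 41.4
```

Request:
{"fn": "send_rows", "kwargs": {
  "deltas": "0.001 0 0 0;0.001 0 0 0"
}}

```text
t: 19.15
eef_pos: [0.4528, 0.1092, 0.0413]
tool_rot: [-0.0, 0.668, 0.744, 0.0]
contact_force: [-3.5, -0.4, 8.0]
gripper_width: 0.132
grasp_force: 41.4
```

```bash
python3 -c "
from h import *
loc()"
```

```text
local TCP mm [0.29 1.51] local F [-3.52 -0.02] 8.0 t 19.15
```

Request:
{"fn": "send_rows", "kwargs": {
  "deltas": "0.001 0 0 0;0.001 0 0 0;0.001 0 0 0"
}}

```text
t: 19.45
eef_pos: [0.4526, 0.1108, 0.0413]
tool_rot: [-0.001, 0.668, 0.744, 0.0]
contact_force: [-3.6, 2.0, 7.7]
gripper_width: 0.134
grasp_force: 41.3
```

Request:
{"fn": "send_rows", "kwargs": {
  "deltas": "0.0005 0 0 0;0.0005 0 0 0;0.0005 0 0 0"
}}

```text
t: 19.75
eef_pos: [0.4526, 0.1111, 0.0413]
tool_rot: [-0.0, 0.668, 0.744, 0.0]
contact_force: [-1.4, -0.4, 7.5]
gripper_width: 0.13
grasp_force: 41.4
```

Request:
{"fn": "send_rows", "kwargs": {
  "deltas": "0.0005 0 0 0;0.0005 0 0 0;0.0005 0 0 0"
}}

```text
t: 20.05
eef_pos: [0.4526, 0.1113, 0.0413]
tool_rot: [-0.0, 0.668, 0.744, 0.0]
contact_force: [-3.4, 0.5, 7.2]
gripper_width: 0.134
grasp_force: 41.4
```

```bash
python3 -c "
from h import *
loc()"
```

```text
local TCP mm [0.28 3.55] local F [-3.31  0.88] 7.2 t 20.05
```

Request:
{"fn": "send_rows", "kwargs": {
  "deltas": "0.0005 0 0 0;0.0005 0 0 0;0.0005 0 0 0"
}}

```text
t: 20.35
eef_pos: [0.4526, 0.1114, 0.0412]
tool_rot: [-0.0, 0.668, 0.744, 0.0]
contact_force: [-3.1, -1.0, 7.4]
gripper_width: 0.134
grasp_force: 41.4
```

Request:
{"fn": "send_rows", "kwargs": {
  "deltas": "0.0005 0 0 0;0.0005 0 0 0;0.0005 0 0 0"
}}

```text
t: 20.65
eef_pos: [0.4526, 0.1115, 0.0413]
tool_rot: [-0.0, 0.669, 0.744, 0.0]
contact_force: [-2.0, -2.4, 7.9]
gripper_width: 0.131
grasp_force: 41.4
```

```bash
python3 -c "
from h import *
for i in range(3): loc(); p=snap('wrist')
L=cloud(p); L[...,:2]=(L[...,:2]-O)@Rp
I=p['img'].astype(int); m=(I[...,0]>I[...,2]*1.8)&(I[...,0]>90)&(I[...,1]>I[...,2]*1.3)&(abs(L[...,0]+.0245)<.015)&(abs(L[...,1])<.04)
print('brass',m.sum(),np.median(L[m],axis=0).round(4) if m.any() else '')
P=box(L,-.02,.02,.03,.11,.085,.112); print(rect(P) if len(P)>5 else len(P))
"
```

```text
local TCP mm [0.29 3.78] local F [-2.24 -2.14] 7.9 t 20.65
local TCP mm [0.28 3.81] local F [-2.97 -1.91] 8.2 t 20.7
local TCP mm [0.29 3.78] local F [-2.92 -2.02] 7.5 t 20.75
brass 492 [-0.0241  0.0059  0.0384]
(array([ 0.3, 73.9]), array([ 8.8, 24.1]), 0.51, 2739, np.float64(0.1038), np.float64(0.1068))
```

The force went +2 N (drawn in) → 0 → −2 N at a nearly fixed position, so the ball is seated in the notch. I'll ease back the last 0.7 mm of command to unload it, keep gripping and check.

Request:
{"fn": "send_rows", "kwargs": {
  "deltas": "-0.0007 0 0 0;-0.0007 0 0 0;-0.0007 0 0 0;-0.0007 0 0 0;-0.0007 0 0 0"
}}

```text
t: 21.3
eef_pos: [0.4526, 0.1114, 0.0413]
tool_rot: [-0.0, 0.668, 0.744, 0.0]
contact_force: [-2.3, -0.1, 7.8]
gripper_width: 0.132
grasp_force: 41.4
```

Run:
```python
from h import *
loc(); a=snap('scene'); p=snap('wrist')
cv2.imwrite('pics/f.png',np.hstack([cv2.resize(a['img'][120:320,150:470,::-1],(400,250)),cv2.resize(p['img'][:,:,::-1],(400,250))]))
W=cloud(a)
for n in ('orange_filter_center','blue_filter_center','dropper_1'): print(n,[(r['confidence'].__round__(2),np.round(r['xyz'],3).tolist()) for r in bot.landmark_of(a,n)[:2]])
```

```text
local TCP mm [0.3  3.72] local F [-2.29  0.19] 7.8 t 21.3
orange_filter_center [(0.9, [0.558, -0.262, 0.043])]
blue_filter_center [(0.77, [0.556, -0.325, 0.047])]
dropper_1 [(0.93, [0.724, -0.256, 0.001]), (0.62, [0.687, -0.18, 0.005])]
```

View pics/f.png

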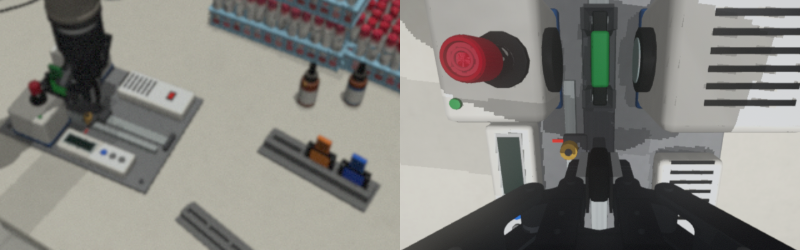

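The right half shows the green frame between the lamp and detector optics at (600,58), the ball beside the red line at (568,150), and the grip held. The left half shows orange and blue still in the stand and both bottles upright. Handing in.

```bash
python3 -c "
from station import bot
print(bot.hand_in())"
```

```text
the job is handed in; nothing more can be done
None
```

The job is handed in: the green filter is fully home in the slide and the ball is seated in the notch, with the grip still held. The orange and blue filters are still in the stand and both dropper bottles are upright; the first grasp closed just above the green tab and leaned that frame slightly before the second one took it.

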